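# End of a flash point run: heater off, stirrer off, cooling fan on

## Task

The flash point run is over: on the tester's front fascia press the heater rocker (next to the round dial) off, then the stirrer rocker beside it off, then switch the cooling fan rocker (the third narrow one) on, each with a light fingertip press on its raised end until it has snapped fully over. Leave the wide mains rocker on, do not turn the dial, and leave the spare brass cup, the sample bottle and the beaker standing where they are.

Things in the scene. Friction and masses are not known exactly. Their poses are not given: they have to be found in the camera images.
- tester: Flash point tester fixed on the bench: case 340 mm wide, 400 mm deep. Origin on the bench under the switch row; x away from the operator, y to his left, z up. The grey front fascia (x -60 to 60 mm) rises 4 degrees towards +x and is 86 mm high at x = 0. Along x = 0, left to right: dial y = 140 mm, heater 75, stirrer 20, fan -35, wide mains rocker -105. Behind it the stainless deck is 100 mm high.
- stove_top (a point): Centre of the brass lid on the stove, behind the fascia, 172 mm above the bench. The stove is 156 mm across; lid fittings reach 190 mm, the cup's black handle (to the right) 245 mm, the blue stirrer head above it and the column behind 315 mm.
- heater (a joint): Heater black rocker, 36 mm long (front to back) and 18 mm wide; it rocks front to back about its middle. 0 = on (far end, with a small white line, down; near end proud), 0.36 rad = off (near end down). Snap action: the raised end needs 2 to 4 N; once it is some 3.5 mm down (half-way, 0.18 rad) it snaps over by itself and stays. The clipped-in switch itself gives 1 mm per 5 N. Starts on.
- stirrer (a joint): Stirrer black rocker, 36 mm long (front to back) and 18 mm wide; same kind and values as heater: 0 = on, 0.36 rad = off. Starts on.
- fan (a joint): Cooling fan black rocker, 36 mm long (front to back) and 18 mm wide; same action, the other way round: 0 = off (near end down, far end with the white line proud), 0.36 rad = on (far end, towards the deck, down). Starts off.
- mains (a joint): Mains rocker, black, 36 mm long and 28 mm wide, the wide one at the right end; same action: 0 = on, 0.36 = off. On, and must stay on.
- heater_near_end (a point): Heater rocker. Middle of the top edge of its near (operator's side) end, the raised end at the start; moves with the rocker. Raised it is 13 mm above the fascia, pressed home 7 mm. Press at the very end or up to 8 mm beyond it, not over the middle: the other half must be free to rise.
- stirrer_near_end (a point): Stirrer rocker. Middle of the top edge of its near (operator's side) end, the raised end at the start; moves with the rocker. Raised it is 13 mm above the fascia, pressed home 7 mm. Press at the very end or up to 8 mm beyond it, not over the middle: the other half must be free to rise.
- fan_far_end (a point): Fan rocker. Middle of the top edge of its far (deck side) end, the raised end at the start; moves with the rocker. Raised it is 13 mm above the fascia, pressed home 7 mm. Press at the very end or up to 8 mm beyond it, not over the middle: the other half must be free to rise.
- dial_rim (a point): Point on the edge of the heater dial (black, 38 mm across, with a bar grip, 44 mm high), 17 mm from its axis; shows whether the dial was turned.
- spare_cup: Loose spare brass test cup, 54 mm across (flange 78 mm), 56 mm high, with a slanting steel and black handle that reaches 120 mm high; stands on the bench to the right of the tester. Origin at the centre of its underside.
- sample_bottle: Loose amber bottle, 54 mm across, 105 mm high, on the bench to the left of the tester. Origin at the centre of its underside.
- beaker: Loose glass beaker, 60 mm across, 70 mm high, on the deck right of the stove. Origin at the centre of its underside.

How it is judged:
On the way, in this order (a step that is already met when the one before it is completed fails the run):
1. heater rocker off, others as they were (value of joint heater above 0.31 rad and value of joint each of stirrer, fan, mains below 0.05 rad), for 0.1 s.
2. then stirrer rocker off, fan still off (value of joint each of heater, stirrer above 0.31 rad and value of joint each of fan, mains below 0.05 rad), for 0.1 s.
3. then cooling fan rocker on (value of joint each of heater, stirrer, fan above 0.31 rad and value of joint mains below 0.05 rad), for 0.1 s.
At the end, for the whole second after the job is handed in: Heater and stirrer rockers fully off (joint above 0.31 of 0.36 rad), cooling fan rocker fully on (above 0.31), mains still on (below 0.05), dial rim moved less than 5 mm, cup, bottle and beaker within 15 mm of where they stood (all of step 3 and distance of dial_rim from where it was at the start of the episode below 0.005 m and distance of each of spare_cup, sample_bottle, beaker from where it was at the start of the episode below 0.015 m); the robot touches nothing.
It fails at once if the stirrer is switched off while the heater is still on (value of joint stirrer above 0.26 rad and value of joint heater below 0.17 rad).
It fails at once if the fan is switched on while the heater or the stirrer is still on (value of joint fan above 0.26 rad and value of joint any of stirrer, heater below 0.17 rad).
It fails at once if the tester is pressed hit or pressed with over 35 N (contact force between any of the arm, the fingers and tester above 35 N).
It fails at once if the mains rocker is switched off or the dial is turned (rim moved over 5 mm) (value of joint mains above 0.22 rad or distance of dial_rim from where it was at the start of the episode above 0.005 m).
It fails at once if the cup, the bottle or the beaker is shifted, lifted or knocked over (15 mm, 0.3 rad) (distance of any of spare_cup, sample_bottle, beaker from where it was at the start of the episode above 0.015 m or angle between any of spare_cup, sample_bottle, beaker's own z axis and vertical above 0.26 rad).
It also fails if it takes over 45 s, if anything falls off the work surface, if the arm or the gripper's body presses on something with over 40 N, if the wrist force passes 120 N, or if a joint passes its speed limit or range.

## Robot

A 6-joint arm with a two-finger parallel gripper is mounted at the origin on the work surface. World frame = base frame: x ahead of the robot, y to its left, z up, the work surface at z = 0. Lengths are in m, angles in rad, forces in N, time in s.
With the tool pointing down it reaches from about 0.2 to 0.875 m from the base axis. Payload 3.4 kg.
Tool frame: the origin (TCP) lies between the finger pads; the fingertips stand 25 mm ahead of it and the grasp point (between the pads) lies 6 mm ahead of it (r.nose_length is the z of the fingertips in the tool frame, in m); z points along the fingers, x is the direction in which the jaws open and shut, and the axes are right-handed (so a half turn about z gives the same grasp; the last joint's range is limited). The gripper opens to 94 mm and grips with 3 to 60 N. Pads are 16 mm wide; open, the fingers measure 119 mm over their backs; the gripper's body (75 mm by 177 mm) begins 78 mm behind the grasp point.
Start: joints at [-1.465, 0.276, 1.505, -0, 1.361, -0.121], TCP at [0.129, -0.56, 0.23] pointing down, gripper open.
Joint ranges: [-2.89, 2.89], [-0.75, 2.08], [0.22, 2.7], [-1.18, 4.32], [0.11, 2.71], [-2.7, 2.7]. Speed limits (rad/s): [2.57, 2.57, 3.14, 3.14, 3.14, 3.14].

## Interface

Orientations are given as a unit quaternion [w, x, y, z].
In Python, from plant import r, gripper_to, inverse_kinematics, vision, models, telemetry gives the robot as it stands. Calls block until the motion is done:
- r.move_to(position, orientation): joint-space move of the TCP to a pose.
- r.move_l(position, rot=None, vel=0.15, guard=None): straight line of the TCP; rot=None keeps the orientation; vel is the mean speed in m/s. With guard (N) it stops when the force on the tool has changed by that much, and returns True; else False.
- r.movej(angles): joint-space move.
- gripper_to(opening, f_grip=None): finger opening in m; f_grip is the grip in N (None keeps the last); returns when the fingers have stopped.
- r.hold(seconds).
- inverse_kinematics(position, orientation): joint angles nearest the present ones, or None.
- vision.snapshot(name): name is "scene" or "top" or "wrist"; returns the picture (384x512x3 uint8, red, green, blue); there is no depth.
- vision.get_calibration(name): a dict with "fx", "fy", "cx", "cy" (pixels), "D" ([k1, k2, p1, p2, k3] as OpenCV has them; the pictures are not rectified), "position" and "orientation" of the camera in the world. Camera axes: x right, y down, z forward; pixel columns grow to the right and rows downward; lengths in m; the calibration is good to about 2 mm. A picture is of the moment at which its call begins: read the wrist's pose just before it. get_calibration takes no time and is no camera call; for the wrist camera it gives the pose at the moment of the call.
A pose or a line that the arm cannot do raises r.PlanningError and nothing moves.
- r.sign_off(): hands the job in, once; it reports no verdict.
Trained networks look in the newest picture that a camera, given by its name, has taken for a name from the list of things; names that differ only in an ending like _2 or _b are one class to them, and where a whole thing is asked for, a point or a joint stands for the part that bears it (a point fixed in the world has none). Each returns a list of dicts, best first, with "score" (0 to 1); they miss things now and then, are a little off and sometimes report something else, mostly with a low value. They report only what shows in the picture. A call takes as long as a camera call.
- models.boxes_of(thing, camera): "at" ([x, y, z] in m, in world coordinates, good to about 4 mm: the middle of the surface that is visible of it).
- models.regions_of(thing, camera): "pixels" (384x512 bool, what is visible of it).
- models.mark_of(thing, camera): "at" ([x, y, z] in m, in world coordinates, good to about 4 mm: a listed point, or the origin of a listed thing).
Readings, each from a call of its own:
- telemetry.current_t(): time.
- telemetry.current_joints(): joint angles.
- telemetry.current_dq(): joint speeds.
- telemetry.current_joint_efforts(): joint torques, N m.
- telemetry.current_ee_pos(): TCP position.
- telemetry.current_tool_rot(): TCP orientation.
- telemetry.current_wrist_force(): force on the tool from outside, world axes, zero at the start.
- telemetry.current_torque(): the same for the moment, N m.
- telemetry.current_opening(): finger opening in m.
Only numpy, scipy, OpenCV 4.12 (cv2) and the standard library are available. Lean on these libraries where they do the work, as an engineer would, in place of code of your own. Each camera call takes 0.05 s, during which the arm holds its last target. There are 200 camera calls.

## Working session

There is one attempt and no reset: what is moved stays moved. The work goes in short steps, each a Python script; the robot and the scene stay as the last script left them, time stands still between calls to the robot, and variables do not carry over. Pictures are saved under pics/ and viewed, about 8 in all and at most 12, crops included, and the job is handed in when it is done.

```bash
mkdir -p pics; ls; python3 - <<'E'
from plant import r, vision, models, telemetry
import cv2, numpy as np
for c in ("scene","top"):
    im=vision.snapshot(c); cv2.imwrite(f"pics/{c}0.png",im[:,:,::-1])
    k=vision.get_calibration(c); print(c,np.round(k["position"],3),np.round(k["orientation"],3),k["fx"])
    for n in ["tester","stove_top","heater_near_end","stirrer_near_end","fan_far_end","dial_rim","spare_cup","sample_bottle","beaker"]:
        print(n,[(np.round(d["at"],4).tolist(),round(d["score"],2)) for d in models.mark_of(n,c)[:2]])
print(telemetry.current_t(),telemetry.current_tool_rot(),r.nose_length)
a=cv2.imread("pics/scene0.png");b=cv2.imread("pics/top0.png")
cv2.imwrite("pics/both0.png",cv2.resize(np.vstack([a,b]),(None or 512*600//768*1,600)) if 0 else np.hstack([a,b])[:, :])
E
```

```text
pics
scene [ 1.29  -0.268  0.769] [-0.359  0.763  0.487 -0.227] 427.5314117163166
tester []
stove_top [([0.6988, 0.1449, 0.1693], 0.7)]
heater_near_end [([0.4656, 0.1458, 0.1025], 0.42)]
stirrer_near_end [([0.4742, 0.0875, 0.0977], 0.57)]
fan_far_end [([0.5131, 0.0431, 0.0973], 0.39)]
dial_rim [([0.4799, 0.1921, 0.107], 0.73), ([0.4635, 0.1475, 0.102], 0.21)]
spare_cup [([0.5708, -0.1689, 0.0019], 0.65)]
sample_bottle [([0.4448, 0.3301, 0.003], 0.4)]
beaker []
top [0.526 0.057 1.161] [-0.033  0.712 -0.7    0.033] 363.94654665823526
tester [([0.4965, 0.0763, 0.0013], 0.74)]
stove_top [([0.6959, 0.1423, 0.1714], 0.88)]
heater_near_end [([0.4629, 0.1445, 0.0952], 0.63)]
stirrer_near_end [([0.4727, 0.0895, 0.0972], 0.66)]
fan_far_end [([0.5091, 0.0374, 0.104], 0.6)]
dial_rim [([0.4752, 0.1966, 0.1072], 0.43), ([0.4615, 0.1422, 0.0962], 0.21)]
spare_cup [([0.5741, -0.1699, -0.0025], 0.67), ([0.4748, 0.0895, 0.0984], 0.67)]
sample_bottle [([0.4412, 0.3284, 0.0013], 0.53)]
beaker [([0.648, -0.0115, 0.1034], 0.66), ([0.5129, 0.0388, 0.1022], 0.54)]
1.0 [ 3.12325705e-05  7.82590809e-01 -6.22536444e-01  1.52568061e-05] 0.025
```

View pics/top0.png

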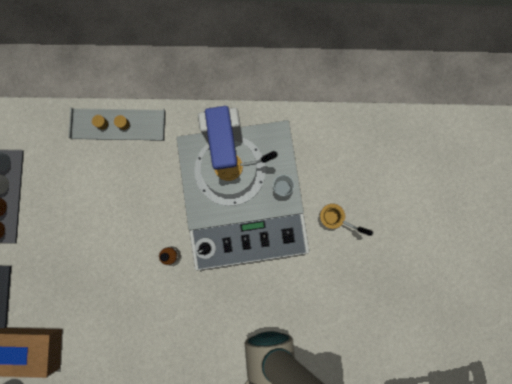

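View pics/scene0.png

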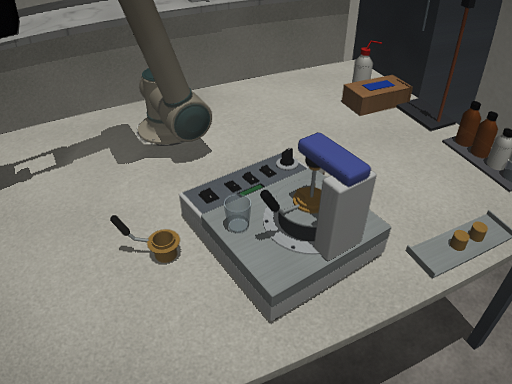

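The two views agree with each other. The row is yawed about 10°, left to right: dial, heater, stirrer, fan, mains, with nothing standing over the row. Next I fit the tester pose and take a close wrist view with the gripper shut.

```bash
cat > h.py <<'E'
from plant import r, gripper_to, inverse_kinematics, vision, models, telemetry
import cv2, numpy as np
from scipy.optimize import least_squares
P={"heater_near_end":(-.018,.075,.098),"stirrer_near_end":(-.018,.020,.098),"fan_far_end":(.018,-.035,.100)}
def w(p,s): c,n=np.cos(p[2]),np.sin(p[2]); return np.array([p[0]+c*s[0]-n*s[1],p[1]+n*s[0]+c*s[1],s[2]])
def fit(obs): # obs: list of (name, xyz)
    f=lambda p:np.concatenate([(w(p,P.get(n,(0,0,0)))-a)[:2] for n,a in obs])
    s=least_squares(f,[.5,.07,.17],loss="soft_l1",f_scale=.004); return s.x,s.fun
def quat(yaw,tilt=0): a=yaw-np.pi/2; return np.array([0,np.cos(a/2),np.sin(a/2),0])
def see(c):
    out=[]
    for n in P:
        d=models.mark_of(n,c)
        if d: out.append((n,np.array(d[0]["at"]))); print(n,np.round(d[0]["at"],4),round(d[0]["score"],2))
    return out
def proj(c,pts,k):
    from scipy.spatial.transform import Rotation as R
    q=k["orientation"]; Rm=R.from_quat([q[1],q[2],q[3],q[0]]).as_matrix()
    pc=(np.array(pts)-k["position"])@Rm
    K=np.array([[k["fx"],0,k["cx"]],[0,k["fy"],k["cy"]],[0,0,1.]])
    return cv2.projectPoints(pc,np.zeros(3),np.zeros(3),K,np.array(k["D"],float))[0][:,0]
E
python3 - <<'E'
from h import *
o=[("heater_near_end",[.4656,.1458]),("stirrer_near_end",[.4742,.0875]),("fan_far_end",[.5131,.0431]),("heater_near_end",[.4629,.1445]),("stirrer_near_end",[.4727,.0895]),("fan_far_end",[.5091,.0374]),("t",[.4965,.0763])]
o=[(n,np.array(a+[0])) for n,a in o]
p,e=fit(o); print(p,np.round(e,4))
gripper_to(0.0)
t=w(p,(-.03,.02,.28))
r.move_to(t,quat(p[2]))
k=vision.get_calibration("wrist"); im=vision.snapshot("wrist")
ob=see("wrist"); print(fit(o+ob*2)[0], fit(ob))
b=im[:,:,::-1].copy()
cv2.imwrite("pics/w1raw.png",b)
for s,u in zip(P,proj("wrist",[w(p,P[s]) for s in P],k)): print(s,u); cv2.circle(b,tuple(int(v) for v in u),3,(0,0,255),1)
cv2.imwrite("pics/w1.png",b)
print(telemetry.current_t(),telemetry.current_opening(),telemetry.current_wrist_force(),k["position"])
E
```

```text
[0.49208644 0.07266873 0.11943254] [-0.0003 -0.0008 -0.0024  0.0029  0.001  -0.003   0.0024  0.0005 -0.0009
  0.0009  0.005   0.0027 -0.0044 -0.0036]
heater_near_end [0.4672 0.1479 0.0954] 0.95
stirrer_near_end [0.4765 0.0902 0.0989] 0.56
fan_far_end [0.5146 0.0414 0.1016] 0.78
[0.493132   0.07332458 0.11360867] (array([0.49412134, 0.07394951, 0.10759524]), array([ 0.00097135, -0.00131718, -0.00242233,  0.00170087,  0.00117582,
       -0.00031512]))
heater_near_end [198.33119917 173.44827244]
stirrer_near_end [247.1095423  173.40927041]
fan_far_end [297.47570233 141.25026479]
5.2 0.00022015875821378386 [-0.09604823 -0.08683546  0.31481126] [0.53475623 0.09762461 0.43389362]
```

View pics/w1.png

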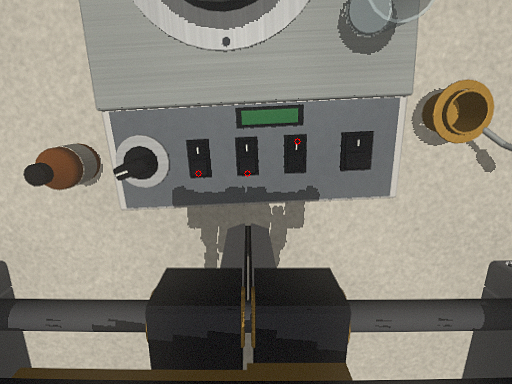

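The projected marks sit about right on all three rockers: heater near end around (198,173), stirrer (247,173), fan far end (297,141). The row still slopes slightly against my fit, so I'll refine the pose with the bezel outlines in this picture.

```bash
python3 - <<'E'
from h import *
k=vision.get_calibration("wrist")
im=cv2.imread("pics/w1raw.png"); g=im.max(axis=2)
m=(g<50).astype(np.uint8); m[:, :]=cv2.morphologyEx(m,cv2.MORPH_CLOSE,np.ones((5,5)))
n,l,st,ce=cv2.connectedComponentsWithStats(m[:185])
bl=[]
for i in range(1,n):
    if 400<st[i][4]<3000: print(st[i],np.round(ce[i],1))
    if 400<st[i][4]<3000 and 130<st[i][1]<145 and st[i][0]>180:
        bl.append((st[i][0]-.5+st[i][2]/2, st[i][1]-.5+st[i][3]/2))
bl.sort(); print(bl)
ys=[.075,.020,-.035,-.105]
from scipy.optimize import least_squares
f=lambda p:(proj("wrist",[w(p,(0,y,.088)) for y in ys],k)-np.array(bl)).ravel()
s=least_squares(f,[.493,.073,.12]); print(s.x,np.round(s.fun,1))
b=im.copy()
p=s.x
for q,c in((p,(0,0,255)),([0.4931,.0733,.1136],(0,255,0))):
  for u in proj("wrist",[w(q,P[s]) for s in P]+[w(q,(0,.14,.088))],k): cv2.circle(b,tuple(int(v+.5) for v in u),1,c,-1)
cv2.imwrite("pics/w1b.png",cv2.resize(b[95:215,100:400],None,fx=2.6,fy=2.6,interpolation=cv2.INTER_CUBIC))
E
```

```text
[185   0  72  11 545] [220.7   3.9]
[236 104  68  24 482] [270.  115.6]
[ 340  131   33   40 1187] [355.8 150.2]
[284 134  23  39 842] [294.6 153.3]
[235 137  24  39 830] [246.7 155.6]
[187 139  25  39 823] [199. 158.]
[ 114  146   44   34 1013] [137.4 163.9]
[ 24 163  29  22 502] [ 38.4 173.7]
[(np.float64(199.0), np.float64(158.0)), (np.float64(246.5), np.float64(156.0)), (np.float64(295.0), np.float64(153.0)), (np.float64(356.0), np.float64(150.5))]
[0.49359637 0.07348674 0.16865507] [-0.2  0.1  0.2 -0.3 -0.1  0.3  0.1 -0.1]
```

View pics/w1b.png

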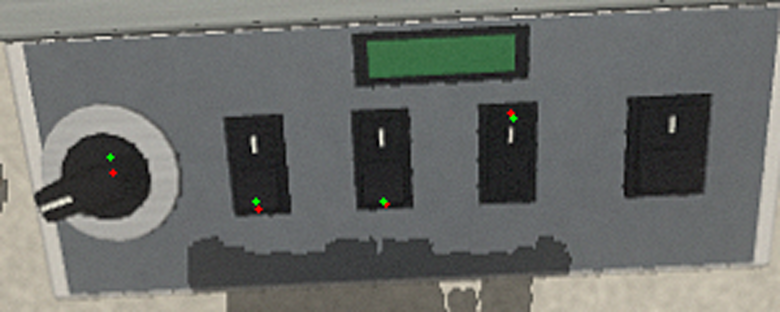

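The refined fit is good to 0.3 px, and its red marks lie on the rocker ends. I press the heater now.

```bash
cat >> h.py <<'E'
p=np.array([.49360,.07349,.16866])
N=r.nose_length
def press(x,y,ztop=.106,zbot=.088):
    q=quat(p[2])
    r.move_to(w(p,(x,y,.135+N)),q)
    r.move_l(w(p,(x,y,ztop+N)),vel=.06); f0=np.array(telemetry.current_wrist_force())
    hit=r.move_l(w(p,(x,y,zbot+N)),vel=.012,guard=9)
    e=telemetry.current_ee_pos(); print("hit",hit,"tip z",round(e[2]-N,4),"dF",np.round(np.array(telemetry.current_wrist_force())-f0,2))
    r.move_l(w(p,(x,y,.135+N)),vel=.08)
def pic(name):
    k=vision.get_calibration("wrist"); im=vision.snapshot("wrist"); b=im[:,:,::-1]
    u=proj("wrist",[w(p,(0,-.01,.09))],k)[0].astype(int); print(u)
    x,y=np.clip(u[0]-150,0,212),np.clip(u[1]-75,0,234)
    cv2.imwrite(name,cv2.resize(b[y:y+150,x:x+300],None,fx=2.6,fy=2.6,interpolation=cv2.INTER_CUBIC))
E
python3 - <<'E'
from h import *
press(-.021,.075)
r.move_to(w(p,(-.04,.02,.25)),quat(p[2]))
pic("pics/h1.png"); see("wrist"); print(telemetry.current_t())
E
```

```text
hit True tip z 0.0904 dF [-2.12  0.84  7.88]
[276 150]
heater_near_end [0.4636 0.1439 0.0878] 0.62
stirrer_near_end [0.4734 0.0886 0.0997] 0.73
fan_far_end [0.5171 0.0436 0.1024] 0.65
9.1167
```

View pics/h1.png

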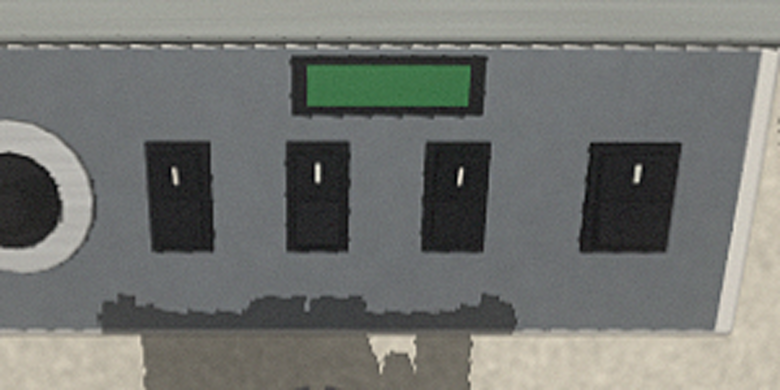

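The heater tip stopped at 90.4 mm, which is pressed home plus compliance, and the near-end mark dropped about 7 mm. Heater is off, and the other rockers look unchanged. Stirrer next.

```bash
python3 - <<'E'
from h import *
press(-.021,.020)
r.move_to(w(p,(-.04,.02,.25)),quat(p[2]))
vision.snapshot("wrist"); a=see("wrist"); t=telemetry.current_t(); print(t)
E
```

```text
hit True tip z 0.0904 dF [-3.2   0.1   6.76]
heater_near_end [0.4647 0.1489 0.0897] 0.73
stirrer_near_end [0.476  0.0881 0.0945] 0.65
fan_far_end [0.5131 0.0398 0.1032] 0.91
12.85
```

The stirrer stopped at the same tip depth as the heater, and its mark dropped too. Fan next.

```bash
python3 - <<'E'
from h import *
press(.021,-.035,ztop=.108,zbot=.0895)
r.move_to(w(p,(-.05,.02,.27)),quat(p[2]))
pic("pics/f1.png"); see("wrist")
for n in("spare_cup","sample_bottle","beaker","dial_rim"):
    vision.snapshot("top"); print(n,[np.round(d["at"],3) for d in models.mark_of(n,"top")[:1]])
print(telemetry.current_t(),telemetry.current_wrist_force())
E
```

```text
hit True tip z 0.0925 dF [-1.88  0.53  8.25]
[275 139]
heater_near_end [0.4652 0.1476 0.0872] 0.81
stirrer_near_end [0.4754 0.0872 0.0942] 0.94
fan_far_end [0.5185 0.0419 0.0953] 0.63
spare_cup [array([ 0.573, -0.173,  0.   ])]
sample_bottle [array([0.444, 0.329, 0.003])]
beaker [array([ 0.645, -0.011,  0.101])]
dial_rim [array([0.476, 0.196, 0.105])]
17.1917 [ 0.71160286 -0.29568962  0.42428649]
```

View pics/f1.png

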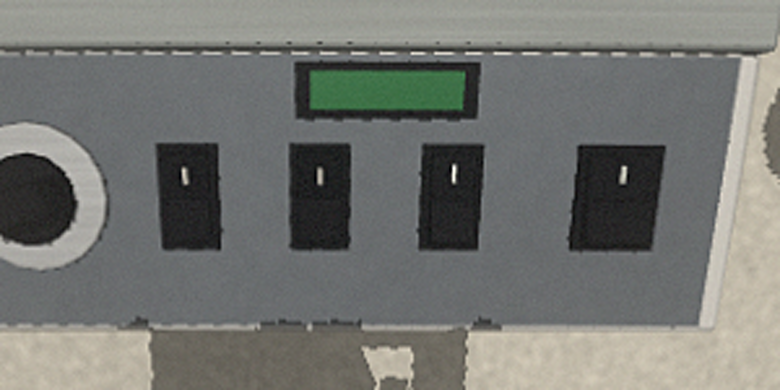

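In this view the heater and stirrer lines (184,176 and 320,176) are dimmer, while the fan line (454,173) now looks like the mains line (624,175). That matches two rockers tipped over and two on. Handing in.

```bash
python3 -c "
from plant import r,telemetry
print(r.sign_off(),telemetry.current_t())"
```

```text
the job is handed in; nothing more can be done
the job is handed in; nothing more can be done
```

I pressed the heater off, then the stirrer off, then the fan on, each with closed fingertips 3 mm beyond the rocker's raised end. The arm was lifted clear, and I handed the job in about 17 s into the 45 s allowed; the hand-in gave no verdict.

- **Rockers:** each press stopped at the expected home depth with only about 7–9 N on the tool: 90.4, 90.4 and 92.5 mm above the bench. The detected rocker ends dropped by about 8, 5 and 7 mm. The stirrer's 5 mm is a little under the expected 6 mm, but that is within the detector's 4 mm error.
- **Mains:** it looks unchanged in the last picture. I did not measure its angle.
- **Dial, cup, bottle and beaker:** re-detected in the top camera within about 3 mm of where they were first seen, which is within detector noise.

No check failed. The models' first estimate of the tester's yaw was about 3° off, so I replaced it with a fit to the rocker outlines before pressing.

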